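# Feel for the cooker's hidden probe port

### The arm

A 7-joint arm with a two-finger parallel gripper is mounted at the origin on a cart in front of the work surface, level with it; the furniture and walls round the work are solid. World frame = base frame: x ahead of the robot, y to its left, z up, the work surface at z = 0. Lengths are in m, angles in rad, forces in N, time in s.
With the tool pointing down it reaches from about 0.4 to 0.85 m from the base axis. Payload 4.5 kg.
Tool frame: the origin (TCP) lies on the mounting face of the last link; the fingertips stand 173 mm ahead of it and the grasp point (between the pads) lies 155 mm ahead of it (arm.grip_point_offset is the z of the grasp point in the tool frame, in m); z points along the fingers, y is the line along which they close (so a half turn about z gives the same grasp; the last joint's range is limited). The gripper opens to 85 mm and grips with 20 to 120 N. Pads are 22 mm wide; open, the fingers measure 114 mm over their backs; the gripper's body (76 mm by 85 mm) begins 54 mm behind the grasp point. The pads swing forward as they close: fully open they stand 13 mm farther back than shut.
Start: joints at [-1.227, 0.689, -0.195, 1.565, 0.157, 0.902, -0.215], TCP at [0.191, 0.595, 0.405] pointing down, gripper open.
Joint ranges: [-3.01, 3.01], [-0.46, 2.08], [-1.47, 1.51], [0.13, 2.56], [-1, 4.14], [0.04, 2.09], [-2.66, 2.66]. Speed limits (rad/s): [2.57, 2.57, 3.14, 3.14, 3.14, 3.14, 3.14].

### API

Orientations are given as a unit quaternion [w, x, y, z].
In Python, from cell import readout, vision, arm gives the robot as it stands. The module is installed in compiled form; this text tells all that it offers.
- The arm moves only by the tool servo_tool, never from a script. Its argument "steps" is a list of rows, each a list of 7 numbers: the shift along the tool's x, y, z in m, then the turn, a rotation vector about the tool's x, y, z in rad, then the finger opening in m, from 0 to 0.0854. In form: [[dx, dy, dz, wx, wy, wz, hand], ...]. A call has exactly 5 rows; each row is the pose to reach, as a shift and turn from the pose commanded when the call began, along the tool's axes at that moment; what a row does not reach only later rows make up. A row lasts 1/12 s, in which the tool goes at most 41.7 mm and 7.16 degrees, less where a joint would pass 70% of its speed; a pose out of reach is approached as far as the arm can. A call with a gripper value outside its range is refused whole. The fingers move at their own pace and stop on an object; "squeeze" is the grip in N (left out, the last holds). Time passes only in rows, so rows that repeat a pose let the fingers close, or fill a call up. It gives the time, the measured TCP pose, the force, the opening and the grip force at its end, in the units of the state.
- readout.state(): the state, without advancing time (a new reading comes with each control period).
- vision.grab_frame(name): name is "scene" or "top" or "wrist"; returns a dict with "frame" (420x560x3 uint8, blue, green, red), "z_map" (420x560 float32, m along the optical axis (not along the pixel's ray), 0 where there is no reading), "mtx" (3x3 intrinsics, pixels), "k1" (the pictures are not rectified: a ray, as slopes to the right and down, at radius r is drawn at 1 + k1 r^2 times it, then the intrinsics apply), "R" (3x3) and "t" (3): a world point X has camera coordinates R X + t. Camera axes: x right, y down, z forward; pixel columns grow to the right and rows downward; lengths in m; the calibration is good to about 2 mm. A picture is of the moment at which its call begins.
- arm.finish_job(): hands the job in; it is judged then, once.
The state is a dict: "time_s": time; "qpos": joint angles; "joint_velocities": joint speeds; "effort": joint torques, N m; "tool_pos": TCP position; "orientation": TCP orientation; "force": force on the tool from outside, world axes, zero at the start; "ft_torque": the same for the moment, N m; "grip_width": opening from 0.0 (shut) to 1.0 (fully open); "grip_force": force on a finger pad.
Only numpy, scipy, OpenCV 4.12 (cv2) and the standard library are available. Lean on these libraries where they do the work, as an engineer would, in place of code of your own. Each camera call takes 0.05 s, during which the arm holds its last target. There are 200 camera calls.

### The job

Take the thermometer probe out of its charging dock and set its foot on the strip between the guide rails on the cooker's top, close to either end of the track. Keeping the foot down between the rails, slide it gently along (never pressing or jamming it with more than 35 N) until it drops into the hidden probe port, push it fully home with its collar on the rails, and leave it standing there, let go. Leave everything else where it is.

Things in the scene. Friction and masses are not known exactly. Their poses are not given: they have to be found in the camera images.
- cooker: fixed countertop cooker, steel sides, black top: 146 mm deep (x), 246 mm long (y), top face 95 mm above its origin at the centre of its underside. x points to its back (dial panel on the -x side), y along its length, z up. On top, along y, centred on x = 0, a track: a flat black strip level with the top face within 1 mm, in a closed loop of 8 mm steel rod lying on the top (guide rails)
- track_mid (a point): middle of the track on the cooker's top face, cooker's axes (NOT the port). The clear channel between the straight rods is 12 mm wide, 20 mm at the rod tops (8 mm above the face), and 112 mm long, so the stem's middle can travel from y = -52 to +52 mm here. The port: a round 12 mm hole in the strip on the centre line, at an unknown y between -30 and +30 mm
- track_end (a point): the left end of the track, where the middle of the stem meets the end of the channel: y = +52 mm from track_mid, on the top face. The port is hidden by a black spring shutter flush with the strip, which gives way to under 1 N and goes 34 mm deep; elsewhere strip and rails are rigid. Pressing on them with more than 35 N does harm
- dock: fixed grey charging dock on a black 78x78x8 mm foot; block 60x60 mm, top 50 mm above its origin (centre of its underside), z up; a 10 mm hole 40 mm deep in the middle of its top holds the probe's stem; its sides are parallel to those of the probe's head
- probe_grip (a point): middle of the thermometer probe's head: white, square, 24x24 mm, sides along its x and y, reaching 20 mm above and below this point, red band near the top. Below it a round steel collar, 28 mm across, 4 mm thick, underside 24 mm below this point, and a steel stem. Loose, 80 to 120 g; it starts in the dock, collar on the dock's top. Fully home, this point is 127 mm above the cooker's origin
- probe_foot (a point): tip of the probe's straight steel stem, 60 mm below the middle of its head, z up along the stem; the stem is 8 mm across, 36 mm long below the collar, its foot tapered to 5 mm over the last 2 mm. Fully home, the collar rests on both rods and the foot is 28 mm below the cooker's top face
- probe: the whole probe; its origin is at the foot, the same point as probe_foot
- bottle_1: tall white bottle with a gold cap, 62x62x237 mm; bystander, origin at the centre of its underside
- box_1: white and blue carton, 51x82x139 mm; bystander, origin at the centre of its underside
- jar_1: clear jar with a red lid, 89x89x166 mm; bystander, origin at the centre of its underside
- carafe: glass coffee carafe with a black handle, 120x161x116 mm; bystander, origin at the centre of its underside
- mug_1: white mug with a red and beige stripe, 93x127x96 mm; bystander, origin at the centre of its underside
- tea_box: small black box, 60x67x76 mm; bystander, origin at the centre of its underside
- matchbox: matchbox, 36x56x15 mm; bystander, origin at the centre of its underside
- mug_3: white mug with grey-blue dots, 88x124x94 mm; bystander, origin at the centre of its underside
- salt_shaker: glass shaker with a grey top, 44x44x90 mm; bystander, origin at the centre of its underside

How it is judged:
By the outcome, as a careful person would: the job done as asked, in the order asked, and still so for the second after the job is handed in, with the robot touching nothing.
It also fails if it takes over 64 s, if anything falls off the work surface, if the arm or the gripper's body presses on something with over 40 N, if the wrist force passes 120 N, or if a joint passes its speed limit or range.

## Working session

There is one attempt and no reset: what is moved stays moved. The work goes in short steps, Python scripts to look and compute and a tool call to move; the robot and the scene stay as the last step left them, time stands still between calls to the robot, and variables do not carry over. Pictures are saved under pics/ and viewed, at most 10 in all, crops included, and the job is handed in when it is done.

Besides the shell and the picture viewer there is one more tool, called after "Emit:" by a JSON object that holds its "method" and its "body". servo_tool: Moves the arm, as the interface text tells. Its arguments: {"type":"object","properties":{"steps":{"type":"array"},"squeeze":{"type":"number"}},"required":["steps"]}

```bash
mkdir -p pics; cat > h.py <<'E'
import numpy as np, cv2
from cell import readout, vision, arm
from scipy.spatial.transform import Rotation as Rn
def ray(f,u,v):
    p=np.linalg.inv(f['mtx'])@np.array([u,v,1.0]); d=p[:2]; r=d.copy()
    for _ in range(20): r=d/(1+f['k1']*(r@r))
    return np.array([r[0],r[1],1.0])
def onplane(f,u,v,z):
    R=np.array(f['R']);t=np.array(f['t']); c=-R.T@t; w=R.T@ray(f,u,v)
    return c+w*(z-c[2])/w[2]
def depthpt(f,u,v):
    R=np.array(f['R']);t=np.array(f['t']); return R.T@(ray(f,u,v)*f['z_map'][int(v),int(u)]-t)
def cloud(f):
    K=f['mtx'];u,v=np.meshgrid(np.arange(560),np.arange(420))
    d=np.stack([(u-K[0,2])/K[0,0],(v-K[1,2])/K[1,1]],-1);r=d.copy()
    for _ in range(20): r=d/(1+f['k1']*(r**2).sum(-1,keepdims=True))
    P=np.concatenate([r,np.ones(r.shape[:2]+(1,))],-1)*f['z_map'][...,None]
    return (P-np.array(f['t']))@np.array(f['R'])
E
python3 - <<'E'
from h import *
a=vision.grab_frame('scene');b=vision.grab_frame('top')
cv2.imwrite('pics/scene.png',a['frame']);cv2.imwrite('pics/top.png',b['frame'])
for f in(a,b):print(-np.array(f['R']).T@f['t'],f['mtx'][0],f['k1'])
s=readout.state();print(s['tool_pos'],s['orientation'],s['force'],s['time_s'],s['grip_width'])
E
```

```text
[-0.01607415 -0.89088815  1.06335988] [517.01379418   0.         276.40245365] -0.14878198468321127
[0.31027663 0.0247403  1.19101625] [408.22059176   0.         279.88818476] -0.039840467795807244
[0.1904673  0.59495534 0.40393937] [-8.32097695e-05  1.54243104e-01  9.88032557e-01 -8.50951317e-04] [ 0.20766267 -0.13499784 -0.19847577] 0.1 1.001148690182645
```

View pics/scene.png

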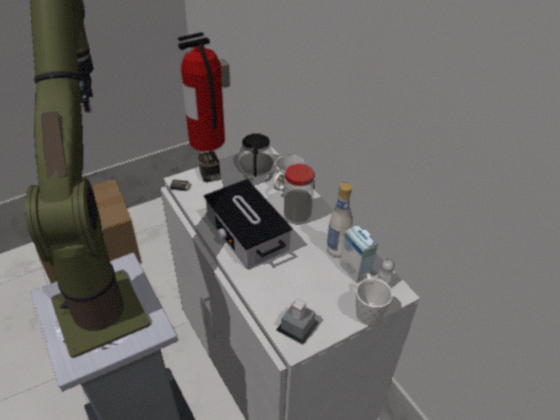

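View pics/top.png

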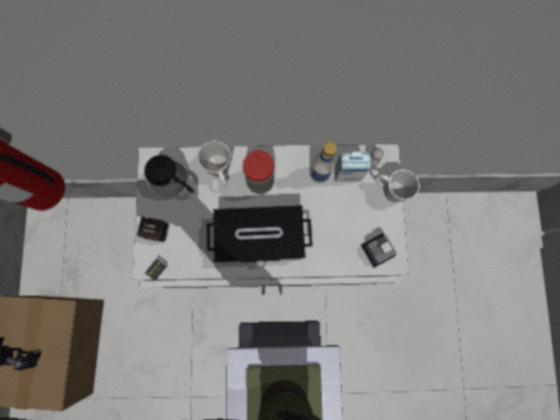

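The scene view shows the cooker with its track running from about (235,196) to (258,222) and the probe and dock at (298,315). In the top view the track is at (237..281, 232), the dock at (379,248) and the probe head at (386,247).

```bash
python3 - <<'E'
from h import *
for n in('top','scene'):
    f=vision.grab_frame(n);P=cloud(f);im=f['frame'].astype(int)
    ok=f['z_map']>0
    def rep(name,m):
        if m.sum()<4: print(n,name,'none',m.sum());return
        v,u=np.nonzero(m);q=P[m]
        r=cv2.minAreaRect(q[:,:2].astype(np.float32)*1000)
        print(n,name,m.sum(),'med',np.median(q,0).round(4),'px',u.mean().round(1),v.mean().round(1),'rect',np.round(r[0],1),np.round(r[1],1),round(r[2],1))
    X,Y,Z=P[...,0],P[...,1],P[...,2]
    reg=ok&(X>.35)&(X<.6)&(Y<-.15)&(Y>-.4)
    rep('head',reg&(Z>.08)&(Z<.105))
    rep('docktop',reg&(Z>.044)&(Z<.056))
    rep('foot',reg&(Z>.004)&(Z<.02)&(im.max(-1)<80))
    rg=ok&(X>.3)&(X<.7)&(abs(Y)<.3)
    rep('cooktop',rg&(Z>.085)&(Z<.115)&(im.max(-1)<70)&(X<.56))
    rep('rods',rg&(Z>.085)&(Z<.12)&(im.max(-1)>90)&(X>.40)&(X<.52)&(abs(Y-.08)<.09))
    s=4
    c=(slice(200,290),slice(190,420)) if n=='top' else (slice(170,350),slice(190,340))
    cv2.imwrite(f'pics/c_{n}.png',cv2.resize(f['frame'][c],None,fx=3.4 if n=='top' else 3.3,fy=3.4 if n=='top' else 3.3,interpolation=cv2.INTER_CUBIC))
E
```

```text
top head 197 med [ 0.5509 -0.305   0.091 ] px 396.6 215.3 rect [ 502.8 -329. ] [ 88.9 212.7] 79.1
top docktop 383 med [ 0.4222 -0.2825  0.0492] px 383.2 242.4 rect [ 496. -310.] [ 81.9 243.3] 71.4
top foot 192 med [ 0.4274 -0.2642  0.0079] px 375.9 241.6 rect [ 491.2 -301. ] [ 87.4 248.6] 72.5
top cooktop 4344 med [0.4608 0.0639 0.0941] px 257.7 233.4 rect [463.1  63.4] [144.9 246.3] 1.8
top rods 336 med [0.464  0.0606 0.1002] px 258.8 232.6 rect [462.4  61.6] [ 28.4 127. ] 1.1
scene head 293 med [ 0.5516 -0.3102  0.0892] px 339.9 301.5 rect [ 502.  -331.8] [ 88.3 214.9] 78.8
scene docktop 473 med [ 0.418  -0.3005  0.0488] px 311.6 315.7 rect [ 493.4 -313.9] [ 82.3 243.4] 70.5
scene foot 272 med [ 0.4003 -0.3088  0.008 ] px 297.9 331.9 rect [ 417.5 -288.8] [76.6 77.2] 28.3
scene cooktop 2942 med [0.4551 0.041  0.0928] px 247.1 214.0 rect [461.7  59.1] [148.  254.1] 1.2
scene rods 215 med [0.46   0.0548 0.0996] px 246.1 209.4 rect [462.3  61. ] [ 30.8 132.8] 2.0
```

View pics/c_top.png

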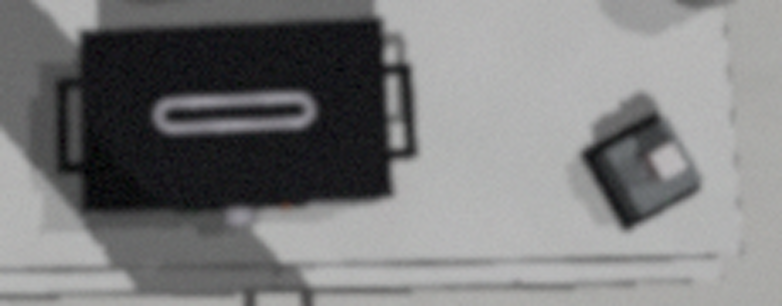

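The crop shows the track about 1.5° off the world y axis. The dock is turned about 28° and its probe is upright. I'll move toward the dock now and refine the estimate from close by.

Emit:
{"method": "servo_tool", "body": {"steps": [[-0.033, -0.0226, 0, 0, 0, 0.12, 0.085], [-0.066, -0.0452, 0, 0, 0, 0.24, 0.085], [-0.099, -0.0678, 0, 0, 0, 0.36, 0.085], [-0.132, -0.0904, 0, 0, 0, 0.48, 0.085], [-0.165, -0.113, 0, 0, 0, 0.6, 0.085]]}}

```text
time_s: 0.62
tool_pos: [0.314, 0.4357, 0.4047]
orientation: [0.0, 0.442, 0.897, -0.0]
force: [1.4, 0.9, 0.1]
grip_width: 0.998
grip_force: 0.0
```

```bash
cat >> h.py <<'E'
def go(p,yaw=None,up=True):
    """tool-frame delta to bring TCP to world p, tool pointing down, tool-y at world yaw (deg, mod 180)"""
    s=readout.state();o=s['orientation'];R=Rn.from_quat([o[1],o[2],o[3],o[0]])
    d=R.inv().apply(np.array(p)-s['tool_pos']);y=R.as_matrix()[:,1];cur=np.degrees(np.arctan2(y[1],y[0]))
    rv=np.zeros(3)
    if yaw is not None:
        a=np.radians(cur+(yaw-cur+90)%180-90);Y=np.array([np.cos(a),np.sin(a),0]);Z=np.array([0,0,-1.])
        T=np.column_stack([np.cross(Y,Z),Y,Z]);rv=(R.inv()*Rn.from_matrix(T)).as_rotvec()
    print('t',s['time_s'],'pos',np.round(s['tool_pos'],4),'yaw',round(cur,2),'tilt',R.as_matrix()[:2,2].round(4),'F',np.round(s['force'],2),'w',round(s['grip_width'],3))
    print('delta',d.round(4),'rv',rv.round(4),'q7',round(s['qpos'][6],2))
E
python3 - <<'E'
from h import *
go([.45,.15,.405],28.3)
for n in('top','scene'):
    f=vision.grab_frame(n);P=cloud(f);ok=f['z_map']>0
    near=ok&(np.hypot(P[...,0]-.4175,P[...,1]+.289)<.06)
    for lo,hi in((.07,.105),(.044,.056)):
        m=near&(P[...,2]>lo)&(P[...,2]<hi)
        r=cv2.minAreaRect(P[m][:,:2].astype(np.float32)*1000);print(n,lo,m.sum(),np.median(P[m],0).round(4),np.round(r[0]+r[1],1),round(r[2],1))
    m=(near&(f['frame'].min(-1)>140)&(P[...,2]>.08));v,u=np.nonzero(m);print(onplane(f,u.mean(),v.mean(),.094).round(4),m.sum())
E
```

```text
t 0.6167 pos [0.314  0.4357 0.4047] yaw 37.55 tilt [ 0. -0.] F [1.43 0.9  0.09] w 0.998
delta [-3.094e-01 -6.630e-02 -3.000e-04] rv [0.     0.     0.1615] q7 -0.41
top 0.07 98 [ 0.418  -0.2803  0.0921] [ 419.6 -283.2   24.3   25.1] 30.1
top 0.044 346 [ 0.4148 -0.2781  0.0487] [ 419.3 -283.2   60.5   61. ] 27.5
[ 0.4185 -0.2838  0.094 ] 67
scene 0.07 146 [ 0.4152 -0.291   0.0898] [ 418.6 -287.8   27.2   25.6] 25.6
scene 0.044 397 [ 0.4095 -0.2962  0.0486] [ 418.5 -286.5   64.5   62. ] 27.5
[ 0.417  -0.2884  0.094 ] 78
```

Emit:
{"method": "servo_tool", "body": {"steps": [[-0.04, -0.0086, 0, 0, 0, 0, 0.085], [-0.08, -0.0172, 0, 0, 0, 0, 0.085], [-0.12, -0.0258, 0, 0, 0, 0, 0.085], [-0.16, -0.0344, 0, 0, 0, 0, 0.085], [-0.2, -0.043, 0, 0, 0, 0, 0.085]]}}

```text
time_s: 1.13
tool_pos: [0.4025, 0.2516, 0.4047]
orientation: [0.0, 0.439, 0.899, 0.0]
force: [1.5, -0.6, 1.1]
grip_width: 0.995
grip_force: 0.0
```

Emit:
{"method": "servo_tool", "body": {"steps": [[-0.035, -0.017, 0, 0, 0, 0, 0.085], [-0.07, -0.034, 0, 0, 0, 0, 0.085], [-0.105, -0.051, 0, 0, 0, 0, 0.085], [-0.14, -0.068, 0, 0, 0, 0, 0.085], [-0.174, -0.0856, 0, 0, 0, 0, 0.085]]}}

```text
time_s: 1.55
tool_pos: [0.4416, 0.0615, 0.4048]
orientation: [0.0, 0.439, 0.898, 0.0]
force: [0.4, -0.7, 0.3]
grip_width: 0.991
grip_force: 0.0
```

Emit:
{"method": "servo_tool", "body": {"steps": [[-0.03, -0.024, 0, 0, 0, 0, 0.085], [-0.06, -0.048, 0, 0, 0, 0, 0.085], [-0.09, -0.072, 0, 0, 0, 0, 0.085], [-0.12, -0.096, 0, 0, 0, 0, 0.085], [-0.148, -0.12, 0, 0, 0, 0, 0.085]]}}

```text
time_s: 1.97
tool_pos: [0.4374, -0.1293, 0.4047]
orientation: [0.0, 0.439, 0.898, 0.0]
force: [0.8, -0.2, -0.7]
grip_width: 0.996
grip_force: 0.0
```

```bash
python3 -c "
from h import *
go([.4185,-.285,.36],27.7)"
```

```text
t 1.9667 pos [ 0.4374 -0.1293  0.4047] yaw 37.9 tilt [ 0.0005 -0.0001] F [ 0.77 -0.2  -0.73] w 0.996
delta [-0.1113 -0.1106  0.0447] rv [0.0004 0.0003 0.1779] q7 0.73
```

Emit:
{"method": "servo_tool", "body": {"steps": [[-0.025, -0.025, 0.01, 0, 0, 0.05, 0.085], [-0.05, -0.05, 0.02, 0, 0, 0.1, 0.085], [-0.075, -0.075, 0.03, 0, 0, 0.15, 0.085], [-0.1, -0.1, 0.04, 0, 0, 0.178, 0.085], [-0.111, -0.111, 0.045, 0, 0, 0.178, 0.085]]}}

```text
time_s: 2.38
tool_pos: [0.4164, -0.2879, 0.3586]
orientation: [0.0, 0.52, 0.854, -0.001]
force: [1.4, -0.9, -0.2]
grip_width: 0.995
grip_force: 0.0
```

```bash
python3 - <<'E'
from h import *
f=vision.grab_frame('wrist');cv2.imwrite('pics/w1.png',f['frame'])
go([.4185,-.285,.236],27.7)
P=cloud(f);ok=f['z_map']>0
near=ok&(np.hypot(P[...,0]-.4175,P[...,1]+.287)<.06)
for lo,hi in((.085,.105),(.044,.056),(.004,.012)):
    m=near&(P[...,2]>lo)&(P[...,2]<hi)
    if m.sum()<9: print(lo,m.sum());continue
    v,u=np.nonzero(m)
    r=cv2.minAreaRect(P[m][:,:2].astype(np.float32)*1000);print(lo,m.sum(),'px',u.min(),u.max(),v.min(),v.max(),np.median(P[m],0).round(4),np.round(r[0]+r[1],1),round(r[2],1))
E
```

```text
t 2.4333 pos [ 0.416  -0.2894  0.3581] yaw 27.19 tilt [-0.0023 -0.0033] F [ 0.07 -3.08 -0.37] w 0.995
delta [0.0029 0.0047 0.1221] rv [-0.0035  0.0019 -0.0089] q7 0.89
0.085 1163 px 269 303 197 231 [ 0.4163 -0.2831  0.0944] [ 416.7 -284.2   24.4   24.1] 26.2
0.044 3786 px 249 323 164 235 [ 0.4113 -0.277   0.0507] [ 417.1 -284.7   60.    60.4] 27.1
0.004 1513 px 244 327 148 228 [ 0.4002 -0.2617  0.0084] [ 416.9 -284.2   78.1   77. ] 27.0
```

View pics/w1.png

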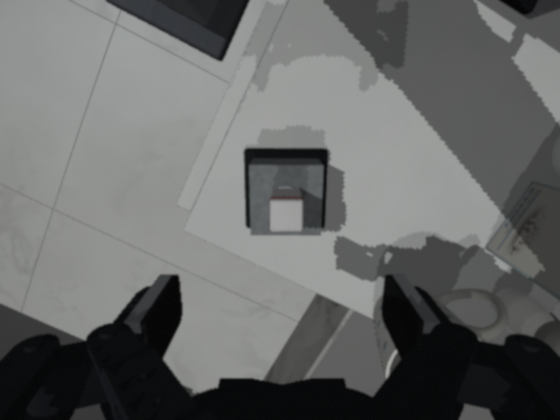

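The wrist view shows the head top at (286,214) on the dock at (285,190), midway between the fingers. That puts the probe at about (0.417, -0.2846), yaw 27°.

Emit:
{"method": "servo_tool", "body": {"steps": [[0, 0, 0.025, 0, 0, 0, 0.085], [0, 0, 0.05, 0, 0, 0, 0.085], [0, 0, 0.065, 0, 0, 0, 0.085], [0, 0, 0.065, 0, 0, 0, 0.085], [0, 0, 0.065, 0, 0, 0, 0.085]]}}

```text
time_s: 2.85
tool_pos: [0.4181, -0.2826, 0.2943]
orientation: [-0.001, 0.517, 0.856, 0.0]
force: [-0.3, 1.0, -0.3]
grip_width: 0.997
grip_force: 0.0
```

```bash
python3 -c "
from h import *
go([.417,-.2847,.231],27.0)"
```

```text
t 2.85 pos [ 0.4181 -0.2826  0.2943] yaw 27.73 tilt [-0.0013  0.0011] F [-0.26  1.01 -0.25] w 0.997
delta [-0.0014 -0.0019  0.0633] rv [-0.0006 -0.0016  0.0127] q7 0.87
```

Emit:
{"method": "servo_tool", "body": {"steps": [[-0.001, -0.001, 0.02, 0, 0, 0.012, 0.085], [-0.001, -0.001, 0.04, 0, 0, 0.012, 0.085], [-0.001, -0.001, 0.055, 0, 0, 0.012, 0.085], [-0.001, -0.001, 0.063, 0, 0, 0.012, 0.085], [-0.001, -0.001, 0.063, 0, 0, 0.012, 0.085]]}}

```text
time_s: 3.27
tool_pos: [0.4178, -0.2842, 0.2314]
orientation: [-0.0, 0.522, 0.853, 0.0]
force: [0.9, -0.1, 0.9]
grip_width: 0.995
grip_force: 0.0
```

Emit:
{"method": "servo_tool", "body": {"steps": [[0, 0, 0, 0, 0, 0, 0.085], [0, 0, 0, 0, 0, 0, 0.07], [0, 0, 0, 0, 0, 0, 0.06], [0, 0, 0, 0, 0, 0, 0.05], [0, 0, 0, 0, 0, 0, 0.05]], "squeeze": 25}}

```text
time_s: 3.68
tool_pos: [0.4177, -0.2845, 0.2323]
orientation: [0.001, 0.523, 0.853, 0.0]
force: [-0.0, 0.0, -1.2]
grip_width: 0.588
grip_force: 0.0
```

```bash
python3 - <<'E'
from h import *
f=vision.grab_frame('wrist');cv2.imwrite('pics/w2.png',f['frame'])
go([.417,-.2847,.231],27.0)
P=cloud(f);ok=f['z_map']>0
near=ok&(np.hypot(P[...,0]-.417,P[...,1]+.285)<.03)
m=near&(P[...,2]>.088)&(P[...,2]<.1)
r=cv2.minAreaRect(P[m][:,:2].astype(np.float32)*1000);print(m.sum(),np.round(r[0]+r[1],1),r[2])
E
```

```text
t 3.7333 pos [ 0.4177 -0.2845  0.2321] yaw 26.98 tilt [ 0.0008 -0.0004] F [-0.27  0.08 -0.05] w 0.587
delta [ 0.0002 -0.0007  0.0011] rv [ 0.0005  0.0007 -0.0003] q7 0.85
5570 [ 416.8 -284.1   57.    25.1] 26.895748138427734
```

View pics/w2.png

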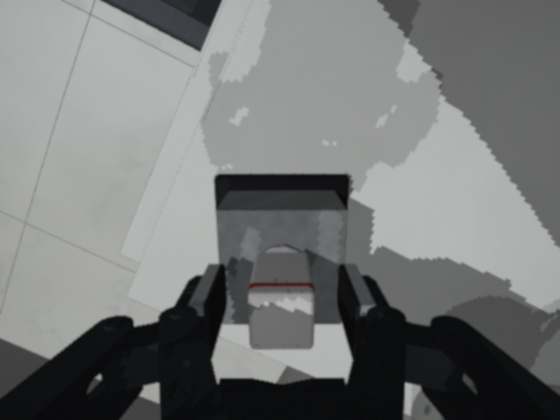

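The wrist view shows the head (columns 250–314) centred between the pads (224 and 340), so I'll close and lift.

Emit:
{"method": "servo_tool", "body": {"steps": [[0, 0, 0, 0, 0, 0, 0.03], [0, 0, 0, 0, 0, 0, 0.018], [0, 0, 0, 0, 0, 0, 0.015], [0, 0, 0, 0, 0, 0, 0.015], [0, 0, 0, 0, 0, 0, 0.015]], "squeeze": 50}}

```text
time_s: 4.15
tool_pos: [0.4176, -0.2845, 0.2318]
orientation: [0.0, 0.523, 0.853, 0.0]
force: [-0.2, 1.4, 3.3]
grip_width: 0.273
grip_force: 49.2
```

Emit:
{"method": "servo_tool", "body": {"steps": [[0, 0, -0.005, 0, 0, 0, 0.015], [0, 0, -0.015, 0, 0, 0, 0.015], [0, 0, -0.03, 0, 0, 0, 0.015], [0, 0, -0.05, 0, 0, 0, 0.015], [0, 0, -0.075, 0, 0, 0, 0.015]]}}

```text
time_s: 4.57
tool_pos: [0.417, -0.2841, 0.3071]
orientation: [-0.001, 0.523, 0.853, -0.0]
force: [0.6, 0.5, -1.5]
grip_width: 0.275
grip_force: 49.0
```

```bash
python3 -c "
from h import *
go([.464,.020,.36],91.5)"
```

```text
t 4.5667 pos [ 0.417  -0.2841  0.3071] yaw 27.0 tilt [-0.0023  0.0014] F [ 0.62  0.52 -1.46] w 0.275
delta [ 0.2498  0.1798 -0.0526] rv [ 0.     -0.0029 -1.1258] q7 0.86
```

Emit:
{"method": "servo_tool", "body": {"steps": [[0.015, 0.01, -0.03, 0, 0, -0.11, 0.015], [0.04, 0.028, -0.06, 0, 0, -0.22, 0.015], [0.07, 0.05, -0.08, 0, 0, -0.33, 0.015], [0.1, 0.072, -0.093, 0, 0, -0.44, 0.015], [0.13, 0.094, -0.093, 0, 0, -0.56, 0.015]]}}

```text
time_s: 4.98
tool_pos: [0.4428, -0.1245, 0.4031]
orientation: [0.003, 0.264, 0.964, -0.0]
force: [0.7, 0.6, -1.5]
grip_width: 0.275
grip_force: 49.1
```

```bash
python3 -c "
from h import *
go([.4636,.015,.39],91.5)"
```

```text
t 4.9833 pos [ 0.4428 -0.1245  0.4031] yaw 59.33 tilt [ 0.0062 -0.0018] F [ 0.73  0.61 -1.5 ] w 0.275
delta [0.0533 0.1306 0.013 ] rv [-2.000e-04  6.600e-03 -5.615e-01] q7 0.99
```

Emit:
{"method": "servo_tool", "body": {"steps": [[0.011, 0.026, 0.003, 0, 0, -0.115, 0.015], [0.022, 0.052, 0.006, 0, 0, -0.23, 0.015], [0.033, 0.078, 0.009, 0, 0, -0.345, 0.015], [0.044, 0.106, 0.012, 0, 0.003, -0.46, 0.015], [0.053, 0.13, 0.013, 0, 0.003, -0.56, 0.015]]}}

```text
time_s: 5.4
tool_pos: [0.4633, 0.0147, 0.3871]
orientation: [-0.001, -0.013, 1.0, 0.0]
force: [0.3, 0.5, -1.3]
grip_width: 0.274
grip_force: 49.1
```

Emit:
{"method": "servo_tool", "body": {"steps": [[0, 0, 0, 0, 0, 0, 0.015], [0, 0, 0, 0, 0, 0, 0.015], [0, 0, 0, 0, 0, 0, 0.015], [0, 0, 0, 0, 0, 0, 0.015], [0, 0, 0, 0, 0, 0, 0.015]]}}

```text
time_s: 5.82
tool_pos: [0.4634, 0.0115, 0.3868]
orientation: [-0.002, -0.009, 1.0, -0.0]
force: [0.3, 0.2, -1.6]
grip_width: 0.275
grip_force: 49.3
```

```bash
python3 - <<'E'
from h import *
go([.4636,.015,.36],91.5)
f=vision.grab_frame('wrist');cv2.imwrite('pics/w3.png',f['frame'])
P=cloud(f);im=f['frame'].astype(int);ok=f['z_map']>0
X,Y,Z=P[...,0],P[...,1],P[...,2]
m=ok&(Z>.09)&(Z<.112)&(im.max(-1)>90)&(abs(X-.463)<.04)&(abs(Y-.061)<.09)
cs,_=cv2.findContours(m.astype(np.uint8),cv2.RETR_EXTERNAL,cv2.CHAIN_APPROX_NONE)
c=max(cs,key=cv2.contourArea);v,u=np.nonzero(m);print('px',u.min(),u.max(),v.min(),v.max(),m.sum())
q=np.array([onplane(f,a,b,.100)[:2] for a,b in c[:,0]]).astype(np.float32)*1000
print('rods',cv2.minAreaRect(q),q.min(0),q.max(0))
t=ok&(Z>.09)&(Z<.1)&(im.max(-1)<80)
v,u=np.nonzero(t);print('top',np.median(Z[t]),cv2.minAreaRect(P[t][:,:2].astype(np.float32)*1000))
E
```

```text
t 5.8167 pos [0.4634 0.0115 0.3868] yaw 90.99 tilt [-0.0032 -0.0002] F [ 0.29  0.16 -1.6 ] w 0.275
delta [-0.0003  0.0035  0.0268] rv [-0.0001 -0.0032 -0.0089] q7 1.11
px 256 429 193 257 3675
rods ((461.1102294921875, 61.73704147338867), (28.874046325683594, 128.2172088623047), 1.7498997449874878) [445.78925    -2.3255596] [476.49432 125.83731]
top 0.09554491494253582 ((519.0436401367188, 46.140411376953125), (499.3944396972656, 271.3890075683594), 88.75592803955078)
```

View pics/w3.png

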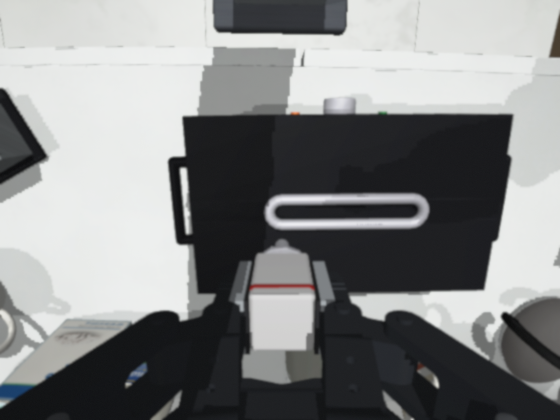

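The track is fully visible at columns 265–429, rows 193–229. Its outline of 28.9×128 mm matches the expected size. Centre is about (0.4613, 0.0616), yaw 1.7°.

```bash
python3 -c "
from h import *
go([.4629,.0176,.322],91.7)"
```

```text
t 5.8667 pos [0.4635 0.0117 0.3868] yaw 91.01 tilt [-0.003  0.   ] F [ 0.24 -0.52 -0.95] w 0.275
delta [0.0003 0.0059 0.0648] rv [ 0.0001 -0.003  -0.012 ] q7 1.11
```

Emit:
{"method": "servo_tool", "body": {"steps": [[0.0005, 0.006, 0.01, 0, -0.003, -0.012, 0.015], [0.0005, 0.006, 0.025, 0, -0.003, -0.012, 0.015], [0.0005, 0.006, 0.04, 0, -0.003, -0.012, 0.015], [0.0005, 0.006, 0.05, 0, -0.003, -0.012, 0.015], [0.0005, 0.006, 0.05, 0, -0.003, -0.012, 0.015]]}}

```text
time_s: 6.28
tool_pos: [0.4623, 0.0181, 0.3352]
orientation: [-0.002, -0.016, 1.0, 0.0]
force: [0.9, -0.1, -1.6]
grip_width: 0.276
grip_force: 49.3
```

Emit:
{"method": "servo_tool", "body": {"steps": [[0, 0, 0, 0, 0, 0, 0.015], [0, 0, 0, 0, 0, 0, 0.015], [0, 0, 0, 0, 0, 0, 0.015], [0, 0, 0, 0, 0, 0, 0.015], [0, 0, 0, 0, 0, 0, 0.015]]}}

```text
time_s: 6.7
tool_pos: [0.463, 0.0188, 0.3372]
orientation: [0.001, -0.016, 1.0, 0.0]
force: [-0.0, -0.4, -1.1]
grip_width: 0.274
grip_force: 49.3
```

```bash
python3 - <<'E'
from h import *
go([.4629,.0176,.322],91.7)
f=vision.grab_frame('wrist');a=f['frame'][150:330,200:460];cv2.imwrite('pics/w4.png',cv2.resize(a,None,fx=3,fy=3,interpolation=cv2.INTER_CUBIC))
E
```

```text
t 6.7 pos [0.463  0.0188 0.3372] yaw 91.83 tilt [0.0012 0.001 ] F [-0.03 -0.37 -1.14] w 0.274
delta [ 0.0002 -0.0012  0.0152] rv [0.0009 0.0012 0.0023] q7 1.04
```

View pics/w4.png

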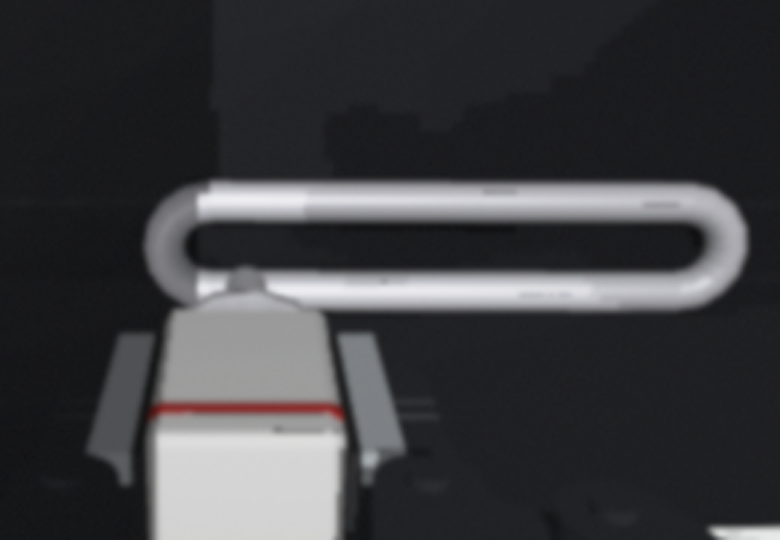

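The crop shows the foot's tip at crop (245,268), which is image (281.7, 239.3), still above the near rod. I'll check its position by ray.

```bash
python3 - <<'E'
from h import *
f=vision.grab_frame('wrist')
print('tip edge',onplane(f,281.7,239.3,.119).round(4))
# rod edges along the columns near the foot, in the same view (tops at z .103 silhouettes ~ z .099)
g=cv2.cvtColor(f['frame'],cv2.COLOR_BGR2GRAY)
for u in (270,300,330,360,390,415):
    c=g[195:260,u]>90; v=np.nonzero(np.diff(c.astype(int)))[0]+195.5
    print(u,v,[onplane(f,u,a,.099).round(4)[:2].tolist() for a in v])
E
```

```text
tip edge [0.4602 0.0189 0.119 ]
270 [210.5 223.5 239.5] [[0.4487, 0.0112], [0.4572, 0.0114], [0.468, 0.0116]]
300 [210.5 223.5 240.5] [[0.4481, 0.03], [0.4566, 0.0304], [0.4681, 0.0309]]
330 [210.5 223.5 240.5 253.5] [[0.4475, 0.0487], [0.4561, 0.0493], [0.4675, 0.0502], [0.4765, 0.0508]]
360 [210.5 223.5 240.5 253.5] [[0.4469, 0.0675], [0.4555, 0.0684], [0.4669, 0.0695], [0.4759, 0.0704]]
390 [210.5 223.5 240.5 253.5] [[0.4463, 0.0865], [0.4549, 0.0875], [0.4664, 0.0889], [0.4754, 0.09]]
415 [210.5 223.5 240.5 252.5] [[0.4458, 0.1023], [0.4544, 0.1036], [0.4659, 0.1052], [0.4742, 0.1064]]
```

The foot is centred on the channel: its axis is at x = 0.4627, the same as the channel there. Lowering.

Emit:
{"method": "servo_tool", "body": {"steps": [[0, -0.004, 0.005, 0, 0, 0, 0.015], [0, -0.004, 0.01, 0, 0, 0, 0.015], [0, -0.004, 0.015, 0, 0, 0, 0.015], [0, -0.004, 0.018, 0, 0, 0, 0.015], [0, -0.004, 0.02, 0, 0, 0, 0.015]]}}

```text
time_s: 7.22
tool_pos: [0.4629, 0.0149, 0.3159]
orientation: [-0.0, -0.016, 1.0, 0.0]
force: [0.0, 0.2, -1.4]
grip_width: 0.274
grip_force: 49.3
```

Emit:
{"method": "servo_tool", "body": {"steps": [[0, 0, 0, 0, 0, 0, 0.015], [0, 0, 0.0005, 0, 0, 0, 0.015], [0, 0, 0.001, 0, 0, 0, 0.015], [0, 0, 0.0015, 0, 0, 0, 0.015], [0, 0, 0.002, 0, 0, 0, 0.015]]}}

```text
time_s: 7.63
tool_pos: [0.4631, 0.0149, 0.3148]
orientation: [0.0, -0.016, 1.0, 0.0]
force: [0.2, 0.9, -0.9]
grip_width: 0.273
grip_force: 49.3
```

Emit:
{"method": "servo_tool", "body": {"steps": [[0, 0, 0, 0, 0, 0, 0.015], [0, 0, 0.0005, 0, 0, 0, 0.015], [0, 0, 0.001, 0, 0, 0, 0.015], [0, 0, 0.0015, 0, 0, 0, 0.015], [0, 0, 0.0015, 0, 0, 0, 0.015]]}}

```text
time_s: 8.05
tool_pos: [0.463, 0.0149, 0.3131]
orientation: [0.0, -0.016, 1.0, 0.0]
force: [-0.1, -0.1, -1.0]
grip_width: 0.275
grip_force: 49.3
```

Emit:
{"method": "servo_tool", "body": {"steps": [[0, 0, 0.0003, 0, 0, 0, 0.015], [0, 0, 0.0006, 0, 0, 0, 0.015], [0, 0, 0.0009, 0, 0, 0, 0.015], [0, 0, 0.0012, 0, 0, 0, 0.015], [0, 0, 0.0012, 0, 0, 0, 0.015]]}}

```text
time_s: 8.47
tool_pos: [0.463, 0.0149, 0.3122]
orientation: [0.0, -0.016, 1.0, 0.0]
force: [-1.0, 0.7, 2.4]
grip_width: 0.276
grip_force: 49.8
```

Emit:
{"method": "servo_tool", "body": {"steps": [[0, 0, 0.0003, 0, 0, 0, 0.015], [0, 0, 0.0006, 0, 0, 0, 0.015], [0, 0, 0.0009, 0, 0, 0, 0.015], [0, 0, 0.001, 0, 0, 0, 0.015], [0, 0, 0.001, 0, 0, 0, 0.015]]}}

```text
time_s: 8.88
tool_pos: [0.463, 0.0149, 0.3119]
orientation: [0.001, -0.016, 1.0, 0.0]
force: [-1.3, 0.0, 12.3]
grip_width: 0.279
grip_force: 51.0
```

Contact is at TCP z ≈ 0.312, now pressing about 13 N. I'll ease to a light press and slide toward +y.

Emit:
{"method": "servo_tool", "body": {"steps": [[0, 0, -0.0007, 0, 0, 0, 0.015], [0, 0.002, -0.0007, 0, 0, 0, 0.015], [0, 0.004, -0.0007, 0, 0, 0, 0.015], [0, 0.006, -0.0007, 0, 0, 0, 0.015], [0, 0.008, -0.0007, 0, 0, 0, 0.015]]}}

```text
time_s: 9.3
tool_pos: [0.463, 0.0216, 0.312]
orientation: [0.0, -0.015, 1.0, -0.001]
force: [1.5, -4.1, 7.5]
grip_width: 0.276
grip_force: 50.3
```

```bash
python3 -c "
from h import *
go([.463,.03,.312],91.73)"
```

```text
t 9.3 pos [0.463  0.0216 0.312 ] yaw 91.74 tilt [ 0.0005 -0.0018] F [ 1.48 -4.09  7.53] w 0.276
delta [-0.0002  0.0084  0.    ] rv [-0.0018  0.0005  0.0003] q7 1.0
```

Emit:
{"method": "servo_tool", "body": {"steps": [[0, 0.001, 0, 0, 0, 0, 0.015], [0, 0.002, 0, 0, 0, 0, 0.015], [0, 0.003, 0, 0, 0, 0, 0.015], [0, 0.004, 0, 0, 0, 0, 0.015], [0, 0.005, 0, 0, 0, 0, 0.015]]}}

```text
time_s: 9.72
tool_pos: [0.4629, 0.0266, 0.312]
orientation: [0.0, -0.015, 1.0, -0.001]
force: [0.2, -4.1, 6.9]
grip_width: 0.277
grip_force: 50.3
```

Emit:
{"method": "servo_tool", "body": {"steps": [[0, 0.001, 0, 0, 0, 0, 0.015], [0, 0.002, 0, 0, 0, 0, 0.015], [0, 0.003, 0, 0, 0, 0, 0.015], [0, 0.004, 0, 0, 0, 0, 0.015], [0, 0.004, 0, 0, 0, 0, 0.015]]}}

```text
time_s: 10.13
tool_pos: [0.4628, 0.0309, 0.3121]
orientation: [0.0, -0.015, 1.0, -0.001]
force: [-0.2, -3.8, 6.8]
grip_width: 0.275
grip_force: 50.3
```

Emit:
{"method": "servo_tool", "body": {"steps": [[0, 0.001, 0, 0, 0, 0, 0.015], [0, 0.002, 0, 0, 0, 0, 0.015], [0, 0.003, 0, 0, 0, 0, 0.015], [0, 0.004, 0, 0, 0, 0, 0.015], [0, 0.005, 0, 0, 0, 0, 0.015]]}}

```text
time_s: 10.55
tool_pos: [0.4626, 0.0356, 0.3121]
orientation: [0.0, -0.015, 1.0, -0.001]
force: [-0.3, -4.0, 6.9]
grip_width: 0.269
grip_force: 50.3
```

Emit:
{"method": "servo_tool", "body": {"steps": [[0, 0.001, 0, 0, 0, 0, 0.015], [0, 0.002, 0, 0, 0, 0, 0.015], [0, 0.003, 0, 0, 0, 0, 0.015], [0, 0.004, 0, 0, 0, 0, 0.015], [0, 0.005, 0, 0, 0, 0, 0.015]]}}

```text
time_s: 10.97
tool_pos: [0.4625, 0.0405, 0.312]
orientation: [0.0, -0.015, 1.0, -0.001]
force: [1.0, -4.0, 7.0]
grip_width: 0.275
grip_force: 50.3
```

Emit:
{"method": "servo_tool", "body": {"steps": [[0, 0.001, 0, 0, 0, 0, 0.015], [0, 0.002, 0, 0, 0, 0, 0.015], [0, 0.003, 0, 0, 0, 0, 0.015], [0, 0.004, 0, 0, 0, 0, 0.015], [0, 0.005, 0, 0, 0, 0, 0.015]]}}

```text
time_s: 11.38
tool_pos: [0.4623, 0.0455, 0.312]
orientation: [0.0, -0.015, 1.0, -0.001]
force: [-0.1, -3.7, 7.9]
grip_width: 0.273
grip_force: 50.3
```

Emit:
{"method": "servo_tool", "body": {"steps": [[0, 0.001, 0, 0, 0, 0, 0.015], [0, 0.002, 0, 0, 0, 0, 0.015], [0, 0.003, 0, 0, 0, 0, 0.015], [0, 0.004, 0, 0, 0, 0, 0.015], [0, 0.005, 0, 0, 0, 0, 0.015]]}}

```text
time_s: 11.8
tool_pos: [0.4621, 0.0505, 0.312]
orientation: [0.0, -0.015, 1.0, -0.001]
force: [-0.1, -3.9, 6.3]
grip_width: 0.275
grip_force: 50.3
```

Emit:
{"method": "servo_tool", "body": {"steps": [[0, 0.001, 0, 0, 0, 0, 0.015], [0, 0.002, 0, 0, 0, 0, 0.015], [0, 0.003, 0, 0, 0, 0, 0.015], [0, 0.004, 0, 0, 0, 0, 0.015], [0, 0.005, 0, 0, 0, 0, 0.015]]}}

```text
time_s: 12.22
tool_pos: [0.4616, 0.0573, 0.3114]
orientation: [-0.0, -0.016, 1.0, 0.001]
force: [-0.3, -1.1, -0.4]
grip_width: 0.277
grip_force: 49.3
```

The force dropped to about zero at y ≈ 0.057, so the foot is over the port. Easing it down a little.

Emit:
{"method": "servo_tool", "body": {"steps": [[0, 0, 0.0005, 0, 0, 0, 0.015], [0, 0, 0.001, 0, 0, 0, 0.015], [0, 0, 0.0015, 0, 0, 0, 0.015], [0, 0, 0.002, 0, 0, 0, 0.015], [0, 0, 0.002, 0, 0, 0, 0.015]]}}

```text
time_s: 12.63
tool_pos: [0.4617, 0.0569, 0.3096]
orientation: [-0.0, -0.016, 1.0, 0.001]
force: [0.4, 0.5, -1.4]
grip_width: 0.276
grip_force: 49.3
```

Emit:
{"method": "servo_tool", "body": {"steps": [[0, 0, 0.0005, 0, 0, 0, 0.015], [0, 0, 0.001, 0, 0, 0, 0.015], [0, 0, 0.0015, 0, 0, 0, 0.015], [0, 0, 0.002, 0, 0, 0, 0.015], [0, 0, 0.002, 0, 0, 0, 0.015]]}}

```text
time_s: 13.05
tool_pos: [0.4617, 0.0568, 0.3076]
orientation: [0.0, -0.016, 1.0, 0.0]
force: [-0.4, 0.1, -1.0]
grip_width: 0.275
grip_force: 49.3
```

Emit:
{"method": "servo_tool", "body": {"steps": [[0, 0, 0.0015, 0, 0, 0, 0.015], [0, 0, 0.003, 0, 0, 0, 0.015], [0, 0, 0.005, 0, 0, 0, 0.015], [0, 0, 0.0065, 0, 0, 0, 0.015], [0, 0, 0.008, 0, 0, 0, 0.015]]}}

```text
time_s: 13.47
tool_pos: [0.4618, 0.0568, 0.2995]
orientation: [0.0, -0.016, 1.0, 0.0]
force: [-1.1, -0.3, -0.7]
grip_width: 0.276
grip_force: 49.3
```

Emit:
{"method": "servo_tool", "body": {"steps": [[0, 0, 0.002, 0, 0, 0, 0.015], [0, 0, 0.004, 0, 0, 0, 0.015], [0, 0, 0.006, 0, 0, 0, 0.015], [0, 0, 0.008, 0, 0, 0, 0.015], [0, 0, 0.0095, 0, 0, 0, 0.015]]}}

```text
time_s: 13.88
tool_pos: [0.4617, 0.0569, 0.29]
orientation: [0.0, -0.016, 1.0, 0.0]
force: [0.2, 0.0, -1.5]
grip_width: 0.273
grip_force: 49.3
```

Emit:
{"method": "servo_tool", "body": {"steps": [[0, 0, 0.001, 0, 0, 0, 0.015], [0, 0, 0.002, 0, 0, 0, 0.015], [0, 0, 0.003, 0, 0, 0, 0.015], [0, 0, 0.004, 0, 0, 0, 0.015], [0, 0, 0.005, 0, 0, 0, 0.015]]}}

```text
time_s: 14.3
tool_pos: [0.4617, 0.0569, 0.2852]
orientation: [0.0, -0.016, 1.0, 0.0]
force: [-0.1, -0.6, -0.8]
grip_width: 0.278
grip_force: 49.3
```

Emit:
{"method": "servo_tool", "body": {"steps": [[0, 0, 0.0004, 0, 0, 0, 0.015], [0, 0, 0.0008, 0, 0, 0, 0.015], [0, 0, 0.0012, 0, 0, 0, 0.015], [0, 0, 0.0015, 0, 0, 0, 0.015], [0, 0, 0.0015, 0, 0, 0, 0.015]]}}

```text
time_s: 14.72
tool_pos: [0.4616, 0.0569, 0.2847]
orientation: [0.001, -0.016, 1.0, 0.0]
force: [-1.9, 0.2, 12.0]
grip_width: 0.276
grip_force: 51.2
```

The collar has seated at z ≈ 0.285 with about 13 N. I'll ease off, open, and retreat upward.

Emit:
{"method": "servo_tool", "body": {"steps": [[0, 0, -0.0006, 0, 0, 0, 0.015], [0, 0, -0.001, 0, 0, 0, 0.015], [0, 0, -0.001, 0, 0, 0, 0.015], [0, 0, -0.001, 0, 0, 0, 0.026], [0, 0, -0.001, 0, 0, 0, 0.03]]}}

```text
time_s: 15.13
tool_pos: [0.4618, 0.0569, 0.2846]
orientation: [0.0, -0.016, 1.0, 0.0]
force: [0.3, -0.0, -0.3]
grip_width: 0.352
grip_force: 0.0
```

Emit:
{"method": "servo_tool", "body": {"steps": [[0, 0, 0, 0, 0, 0, 0.036], [0, 0, 0, 0, 0, 0, 0.045], [0, 0, 0, 0, 0, 0, 0.055], [0, 0, 0, 0, 0, 0, 0.06], [0, 0, 0, 0, 0, 0, 0.06]]}}

```text
time_s: 15.55
tool_pos: [0.4617, 0.0569, 0.2847]
orientation: [0.0, -0.016, 1.0, 0.0]
force: [0.4, -0.2, -0.4]
grip_width: 0.701
grip_force: 0.0
```

```bash
python3 - <<'E'
from h import *
go([.462,.0569,.285],91.73)
f=vision.grab_frame('wrist');cv2.imwrite('pics/w5.png',f['frame'])
P=cloud(f);m=(f['z_map']>0)&(np.hypot(P[...,0]-.462,P[...,1]-.057)<.025)&(P[...,2]>.13)&(P[...,2]<.16)&(f['frame'].min(-1)>120)
print(m.sum(),np.median(P[m],0),cv2.minAreaRect(P[m][:,:2].astype(np.float32)*1000))
E
```

```text
t 15.55 pos [0.4617 0.0569 0.2847] yaw 91.84 tilt [0.0001 0.0009] F [ 0.39 -0.16 -0.4 ] w 0.701
delta [-0.0003  0.     -0.0003] rv [0.0009 0.0002 0.002 ] q7 0.92
4663 [0.45673663 0.05684389 0.14724173] ((460.6718444824219, 56.77300262451172), (24.973031997680664, 24.276357650756836), 1.8247114419937134)
```

View pics/w5.png

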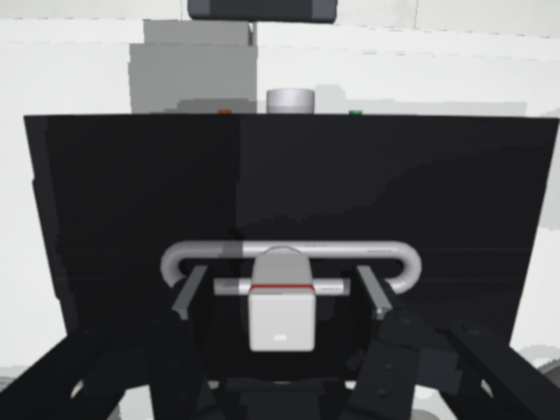

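The probe is standing upright in the track with its head at (283,318) and the fingers clear on both sides. The head top measures 0.147 m, as it should when fully home. Retreating.

Emit:
{"method": "servo_tool", "body": {"steps": [[0, 0, -0.008, 0, 0, 0, 0.07], [0, 0, -0.025, 0, 0, 0, 0.075], [0, 0, -0.05, 0, 0, 0, 0.08], [0, 0, -0.08, 0, 0, 0, 0.085], [0, 0, -0.11, 0, 0, 0, 0.085]]}}

```text
time_s: 16.02
tool_pos: [0.4612, 0.0567, 0.3963]
orientation: [-0.001, -0.016, 1.0, 0.0]
force: [1.2, 0.4, -0.1]
grip_width: 0.999
grip_force: 0.0
```

Emit:
{"method": "servo_tool", "body": {"steps": [[0, 0, -0.01, 0, 0, 0, 0.085], [0, 0, -0.01, 0, 0, 0, 0.085], [0, 0, -0.01, 0, 0, 0, 0.085], [0, 0, -0.01, 0, 0, 0, 0.085], [0, 0, -0.01, 0, 0, 0, 0.085]]}}

```text
time_s: 16.43
tool_pos: [0.4612, 0.0566, 0.4036]
orientation: [-0.001, -0.016, 1.0, 0.0]
force: [-0.3, -0.4, -0.1]
grip_width: 0.993
grip_force: 0.0
```

```bash
python3 - <<'E'
from h import *
go([.462,.0569,.40],91.73)
f=vision.grab_frame('wrist')
P=cloud(f);m=(f['z_map']>0)&(np.hypot(P[...,0]-.462,P[...,1]-.057)<.025)&(P[...,2]>.142)&(P[...,2]<.16)&(f['frame'].min(-1)>120)
print(m.sum(),np.median(P[m],0),P[m][:,2].std(),cv2.minAreaRect(P[m][:,:2].astype(np.float32)*1000))
E
```

```text
t 16.4333 pos [0.4612 0.0566 0.4036] yaw 91.85 tilt [-0.0025  0.0003] F [-0.34 -0.38 -0.12] w 0.993
delta [-0.0008  0.0003  0.0036] rv [ 0.0004 -0.0025  0.0022] q7 1.05
1181 [0.46010515 0.05677143 0.14745539] 0.0010558112977888663 ((460.86016845703125, 56.681800842285156), (23.74552345275879, 23.92820167541504), 2.6914992332458496)
```

The head is level at 0.1475 m and standing still, with the gripper well clear of it.

```bash
python3 -c "
from h import *
print(arm.finish_job())"
```

```text
the job is handed in; nothing more can be done
None
```

The probe is fully home in the hidden port, found about 5 mm from the track's middle on the dock side. It is released and standing upright, the highest press I read was about 13 N, and the job is handed in at 16.5 s.

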